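# Charge the grinding jar

### The arm

A 6-joint arm with a two-finger parallel gripper is mounted at the origin on the work surface. World frame = base frame: x ahead of the robot, y to its left, z up, the work surface at z = 0. Lengths are in mm, angles in rad, forces in N, time in s.
With the tool pointing down it reaches from about 400 to 925 mm from the base axis. Payload 12.5 kg.
Tool frame: the origin (TCP) lies at the very end of the fingers, on their centre line; the grasp point (between the pads) lies 19 mm behind it; z points along the fingers, x is the direction in which the jaws open and shut, and the axes are right-handed (so a half turn about z gives the same grasp; the last joint's range is limited). The gripper opens to 95 mm and grips with 3 to 60 N. Pads are 20 mm wide; open, the fingers measure 119 mm over their backs; the gripper's body (75 mm by 180 mm) begins 59 mm behind the grasp point.
Start: joints at [-1.399, 0.491, 1.559, -0, 1.092, -0.106], TCP at [171.424, -601.053, 180.661] pointing down, gripper open.
Joint ranges: [-3.1, 3.1], [-0.84, 2.19], [0.05, 2.79], [-1.13, 4.28], [0.06, 2.93], [-2.69, 2.69]. Speed limits (rad/s): [2.22, 2.22, 2.79, 3.14, 3.14, 3.14].

### API

Orientations are given as [roll, pitch, yaw] about the fixed x, y, z axes, in that order (R = Rz(yaw) Ry(pitch) Rx(roll)).
In Python, from cell import state, viewer, ticket, look_for, regions_of gives the robot as it stands.
- The arm moves only by the shell command python3 -m inch 'ROWS'. ROWS is JSON, a list of rows, each a list of 7 numbers: the turn, a rotation vector about the world's x, y, z in degrees, then the shift along the world's x, y, z in mm, then the opening, from -1 (shut) to 1 (fully open). In form: [[rx, ry, rz, tx, ty, tz, hand], ...]. A call has 1 to 10 rows; each row shifts and turns the commanded pose from where the row before left it; what a row does not reach is not made up. A row lasts 1/10 s, in which the tool goes at most 50 mm and 8.59 degrees, less where a joint would pass 70% of its speed; a pose out of reach is approached as far as the arm can. A call with a gripper value outside its range is refused whole. The fingers move at their own pace and stop on an object; the grip force is fixed at half the most. Time passes only in rows, so rows that do not move let the fingers close. It gives the time, the measured TCP pose, the force and the opening at its end, in the units of the state.
- state(): the state, without advancing time (a new reading comes with each control period).
- viewer.read_camera(name): name is "scene" or "top"; returns a dict with "color" (400x640x3 uint8, red, green, blue), "depth" (400x640 float32, mm along the optical axis (not along the pixel's ray), 0 where there is no reading), "fx", "fy", "cx", "cy" (pixels), "position" and "orientation" of the camera in the world. Camera axes: x right, y down, z forward; pixel columns grow to the right and rows downward; lengths in mm; the calibration is good to about 2 mm. A picture is of the moment at which its call begins.
- ticket.job_done(): hands the job in, once; it reports no verdict.
Trained networks look in the newest picture that a camera, given by its name, has taken for a name from the list of things; names that differ only in an ending like _2 or _b are one class to them, and where a whole thing is asked for, a point or a joint stands for the part that bears it (a point fixed in the world has none). Each returns a list of dicts, best first, with "score" (0 to 1); they miss things now and then, are a little off and sometimes report something else, mostly with a low value. They report only what shows in the picture. A call takes as long as a camera call. They do not tell look-alikes from the thing itself.
- look_for(name, camera): "box" ([left, top, right, bottom] as shares, 0 to 1, of the picture: columns of its width, rows of its height, round what is visible of it).
- regions_of(name, camera): "pixels" (400x640 bool, what is visible of it) and "box" ([left, top, right, bottom] as shares, 0 to 1, of the picture: columns of its width, rows of its height, round what is visible of it).
The state is a dict: "t": time; "joints": joint angles; "qvel": joint speeds; "tau": joint torques, N m; "eef_pos": TCP position; "tcp_rot": TCP orientation; "ft_force": force on the tool from outside, world axes, zero at the start; "moment": the same for the moment, N m; "opening": opening from 0.0 (shut) to 1.0 (fully open).
Only numpy, scipy, OpenCV 4.12 (cv2) and the standard library are available. Lean on these libraries where they do the work, as an engineer would, in place of code of your own. Each camera call takes 0.05 s, during which the arm holds its last target. There are 200 camera calls.

### The job

Pour all eight steel grinding balls out of the small cup into the wide grinding jar without spilling any onto the bench, then stand the empty cup upright and centred on top of the narrow raised cup stand, and let go of it. Leave the jar's lid, the two glass vials and the bottle where they are.

Things in the scene. Friction and masses are not known exactly. Their poses are not given: they have to be found in the camera images.
- cup: Small loose straight-sided steel cup without handle, outside diameter 56 mm, height 80 mm, wall 3 mm, base 6 mm thick, 100 to 200 g empty; stands upright on the bench with the eight balls in it (they fill about the lower 35 mm). Origin: centre of its underside; z: its axis, towards the mouth.
- cup_rim (a point): Centre of the cup's mouth, 80 mm above the cup's origin along its axis.
- jar: Heavy steel grinding jar fixed to the bench, a wide open round pot with a thicker foot and rim: outside diameter 112 mm at foot and rim, height 90 mm, mouth 100 mm wide, body inside about 92 mm wide, floor 10 mm thick. Origin: centre of its underside; z up.
- jar_rim (a point): Centre of the jar's mouth, at rim height, 90 mm above the bench.
- stand: Cup stand fixed to the bench: round dark foot 90 mm across and 10 mm thick, slim stem 20 mm thick, and a flat round top only 42 mm across, 65 mm above the bench. Origin: centre of its underside; z up.
- stand_top (a point): Centre of the stand's flat top, 65 mm above the bench, where the centre of the cup's underside goes.
- ball0: Steel grinding ball, 16 mm in diameter, 17 g, one of eight alike, at first in the cup. Origin: its centre.
- ball1: Steel grinding ball, 16 mm in diameter, 17 g, one of eight alike, at first in the cup. Origin: its centre.
- ball2: Steel grinding ball, 16 mm in diameter, 17 g, one of eight alike, at first in the cup. Origin: its centre.
- ball3: Steel grinding ball, 16 mm in diameter, 17 g, one of eight alike, at first in the cup. Origin: its centre.
- ball4: Steel grinding ball, 16 mm in diameter, 17 g, one of eight alike, at first in the cup. Origin: its centre.
- ball5: Steel grinding ball, 16 mm in diameter, 17 g, one of eight alike, at first in the cup. Origin: its centre.
- ball6: Steel grinding ball, 16 mm in diameter, 17 g, one of eight alike, at first in the cup. Origin: its centre.
- ball7: Steel grinding ball, 16 mm in diameter, 17 g, one of eight alike, at first in the cup. Origin: its centre.
- jar_lid: Bystander: the jar's loose steel lid lying on the bench, a disc 112 mm across and about 14 mm thick with a small knob up to 34 mm. Origin: centre of its underside.
- vial0: Bystander: loose capped glass vial, 26 mm in diameter, 50 mm high, upright. Origin: centre of its underside.
- vial1: Bystander: second vial, the same.
- bottle: Bystander: loose white plastic bottle, 60 mm in diameter, 130 mm high, upright. Origin: centre of its underside.
Mind the look-alikes: they are no part of the job. Leave any turquoise or yellow look-alike of the jar alone.

How it is judged:
By the outcome, as a careful person would: the job done as asked, in the order asked, and still so for the second after the job is handed in, with the robot touching nothing.
It also fails if it takes over 54 s, if anything falls off the work surface, if the arm or the gripper's body presses on something with over 40 N, if the wrist force passes 120 N, or if a joint passes its speed limit or range.

## Working session

There is one attempt and no reset: what is moved stays moved. The work goes in short steps, Python scripts to look and compute and a shell command to move; the robot and the scene stay as the last step left them, time stands still between calls to the robot, and variables do not carry over. Pictures are saved under pics/ and viewed, on a budget of 10 in all, crops included, one or two more only if the job needs it, and the job is handed in when it is done.

```bash
mkdir -p pics; ls
cat > h.py <<'E'
import numpy as np, cv2
from cell import state, viewer, ticket, look_for, regions_of
from scipy.spatial.transform import Rotation as R
def pts(c):
    d=c["depth"]; v,u=np.indices(d.shape)
    p=np.stack([(u-c["cx"])/c["fx"]*d,(v-c["cy"])/c["fy"]*d,d],-1)
    o=np.array(c["orientation"])
    M=o if o.shape==(3,3) else (R.from_euler('xyz',o).as_matrix() if o.size==3 else R.from_quat(o).as_matrix())
    return p@M.T+np.array(c["position"])
E
python3 - <<'E'
from h import *
for n in("top","scene"):
    c=viewer.read_camera(n); P=pts(c)
    cv2.imwrite(f"pics/{n}0.png",c["color"][...,::-1])
    print(n,c["position"],c["orientation"],c["fx"])
    for k in("cup","jar","stand","jar_lid","vial0","bottle","ball0"):
        for r in regions_of(k,n)[:4]:
            m=r["pixels"]&(c["depth"]>0)
            if m.sum()<5: continue
            q=P[m]; z=np.percentile(q[:,2],95); t=q[q[:,2]>z-6]
            ys,xs=np.nonzero(m)
            print(k,round(r["score"],2),"px",int(xs.mean()),int(ys.mean()),m.sum(),"ztop",z.round(),"topc",((t[:,:2].min(0)+t[:,:2].max(0))/2).round(),"ext",np.ptp(t[:,:2],axis=0).round())
print(state())
E
```

```text
pics
top [ 382.62784598   66.82021008 1395.67707483] [-3.0634303   0.01572808 -1.59717851] 476.5341595552266
cup 0.71 px 344 198 96 ztop 83.0 topc [505.  -1.] ext [34. 53.]
jar 0.84 px 194 173 1553 ztop 92.0 topc [593. 415.] ext [110. 110.]
jar 0.83 px 226 310 1588 ztop 92.0 topc [207. 329.] ext [111. 112.]
jar 0.76 px 259 211 1413 ztop 92.0 topc [482. 230.] ext [108. 110.]
jar 0.64 px 195 227 1481 ztop 91.0 topc [441. 413.] ext [105. 111.]
stand 0.98 px 415 185 707 ztop 68.0 topc [ 547. -220.] ext [37. 41.]
jar_lid 0.77 px 270 137 1063 ztop 33.0 topc [705. 204.] ext [25. 24.]
jar_lid 0.25 px 416 185 728 ztop 68.0 topc [ 547. -220.] ext [37. 41.]
vial0 0.68 px 325 124 67 ztop 54.0 topc [730.  39.] ext [20. 20.]
vial0 0.4 px 300 135 86 ztop 54.0 topc [702. 112.] ext [21. 20.]
bottle 0.7 px 401 126 478 ztop 132.0 topc [ 715. -177.] ext [28. 28.]
scene [1360.32237077  454.00078609  723.44832756] [-2.17342005 -0.01729682  1.9974893 ] 477.0602300189528
cup 0.81 px 285 200 793 ztop 80.0 topc [498.  -1.] ext [60. 54.]
cup 0.17 px 328 291 1932 ztop 33.0 topc [706. 203.] ext [27. 24.]
jar 0.8
[... 721 characters left out ...]
718. -177.] ext [28. 26.]
{'t': 0.8, 'joints': array([-1.39861849e+00,  4.90857006e-01,  1.55894327e+00,  2.31782989e-05,
        1.09170894e+00, -1.05633557e-01]), 'qvel': array([-6.51146967e-04, -4.11941784e-04,  1.58299480e-04,  4.79073481e-04,
        3.25020601e-05, -4.78013691e-04]), 'tau': array([ 1.76253498e-04, -6.12417984e+01, -2.58420575e+01,  6.92928932e-02,
        4.44638310e-02,  1.78784774e-05]), 'eef_pos': array([ 171.41437874, -601.03028792,  180.67274212]), 'tcp_rot': array([-3.14158100e+00, -8.51457545e-05, -1.29299562e+00]), 'ft_force': array([ 0.16027536, -0.0858785 , -0.37204774]), 'moment': array([-0.01158389,  0.02227929, -0.0157117 ]), 'opening': 1.0002789630416635}
```

```bash
python3 -c "
import cv2,numpy as np
a=cv2.imread('pics/scene0.png')[130:350,130:510];b=cv2.imread('pics/top0.png')[90:360,150:470]
a=cv2.resize(a,(798,462),interpolation=3);cv2.imwrite('pics/s1.png',a)
cv2.imwrite('pics/t1.png',cv2.resize(b,None,fx=2.2,fy=2.2,interpolation=3))"
```

```text
(no output)
```

View pics/s1.png

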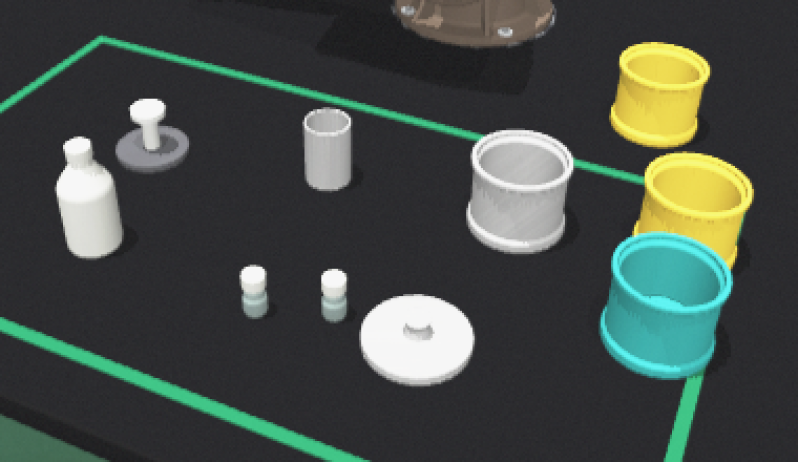

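View pics/t1.png

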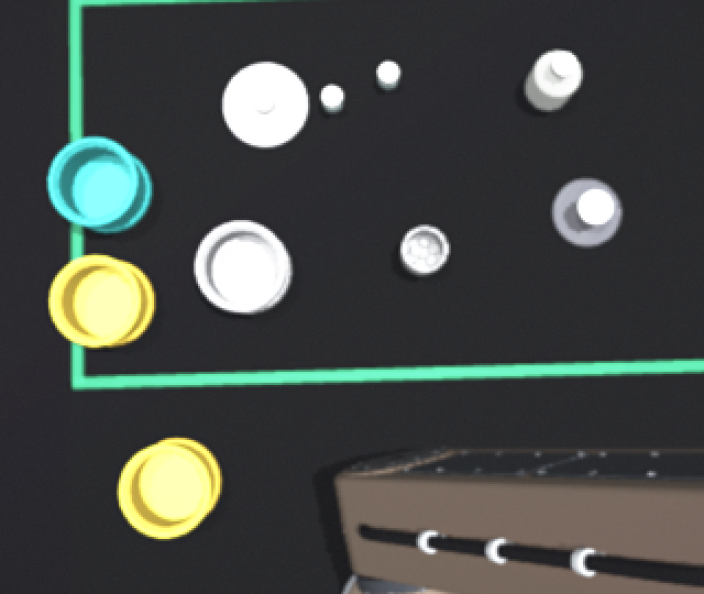

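The candidates for the jar, in top-picture pixels, are turquoise (194,173), yellow (195,227), yellow (226,310) and bare steel (259,211). The enlarged crops confirm that the steel one at about (482, 230) mm is the jar. The cup with the balls is at about (500, -1) and the stand at about (547, -220).

I'll grasp the cup from the side, with the tool pointing +y and tilted down, so that I can pour by rolling the tool.

```bash
python3 -m inch '[[0,0,8.2,25,25,8,1],[0,0,8.2,25,25,8,1],[0,0,8.2,25,25,8,1],[0,0,8.2,25,25,8,1],[0,0,8.2,25,25,8,1],[0,0,8.2,25,25,8,1],[0,0,8.2,25,25,8,1],[0,0,8.2,25,25,8,1],[0,0,8.2,25,25,8,1],[0,0,0,0,0,0,1]]'; python3 -c "
from h import *
s=state();print(s['joints'].round(2),s['eef_pos'].round(),s['tcp_rot'].round(3))"
```

```text
t: 1.8
eef_pos: [398.8, -373.8, 253.9]
tcp_rot: [3.141, -0.002, 0.003]
ft_force: [-0.4, -0.3, 0.0]
opening: 1.001
[-0.87  0.31  1.65  0.    1.18 -0.88] [ 399. -374.  254.] [ 3.141e+00 -2.000e-03  3.000e-03]
```

```bash
python3 -m inch '[[7.5,0,0,13,25,-3,1],[7.5,0,0,13,25,-3,1],[7.5,0,0,13,25,-3,1],[7.5,0,0,13,25,-3,1],[7.5,0,0,13,25,-3,1],[7.5,0,0,13,25,-3,1],[7.5,0,0,13,25,-3,1],[7.5,0,0,10,25,-3,1],[0,0,0,0,25,0,1],[0,0,0,0,0,0,1]]'; python3 -c "
from h import *
s=state();print(s['joints'].round(2),s['eef_pos'].round(),s['tcp_rot'].round(3))"
```

```text
t: 2.8
eef_pos: [497.0, -149.5, 227.7]
tcp_rot: [-2.092, 0.007, -0.002]
ft_force: [-1.2, -0.0, 0.9]
opening: 1.002
[-0.8   0.64  1.6   0.66  1.75 -0.97] [ 497. -150.  228.] [-2.092e+00  7.000e-03 -2.000e-03]
```

```bash
cat >> h.py <<'E'
from scipy.optimize import least_squares
def circ(name,cam,near,h,rad,tol=4):
    c=viewer.read_camera(cam);P=pts(c)
    m=(c["depth"]>0)&(abs(P[...,2]-h)<tol)&(np.hypot(P[...,0]-near[0],P[...,1]-near[1])<rad+10)
    q=P[m][:,:2]
    f=cv2.minEnclosingCircle(q.astype(np.float32))
    print(name,cam,len(q),"mec",np.round(f[0],1),round(f[1],1),"bbox",((q.min(0)+q.max(0))/2).round(1),np.ptp(q,axis=0).round(),"mean",q.mean(0).round(1),"z",np.median(P[m][:,2]).round(1))
E
python3 - <<'E'
from h import *
for cam in("top","scene"):
    circ("cup",cam,(500,-1),80,28); circ("stand",cam,(546,-220),66,21); circ("jar",cam,(482,230),90,56)
E
```

```text
cup top 57 mec [497.7  -0.9] 27.8 bbox [498.1  -0.9] [53. 53.] mean [497.2  -1.5] z 79.9
stand top 144 mec [ 545.9 -220. ] 20.7 bbox [ 545.5 -220.1] [40. 40.] mean [ 546.  -219.8] z 65.3
jar top 249 mec [481.6 230.5] 55.9 bbox [481.6 231.2] [108. 108.] mean [481.8 231.6] z 90.2
cup scene 111 mec [499.8  -2.4] 29.4 bbox [500.1  -1.5] [58. 57.] mean [500.2  -1.2] z 79.6
stand scene 132 mec [ 549.  -221.5] 22.6 bbox [ 547.8 -221.4] [42. 44.] mean [ 548.2 -219.7] z 65.7
jar scene 350 mec [483.3 230.3] 57.1 bbox [483.1 230.4] [114. 111.] mean [485.4 231.4] z 89.9
```

```bash
python3 -m inch '[[0,-0.4,0,1.5,18,-42,1],[0,0,0,0,18,-42,1],[0,0,0,0,18,-42,1],[0,0,0,0,19,-11,1],[0,0,0,0,19,-11,1],[0,0,0,0,19,-11,1],[0,0,0,0,19,-11,1],[0,0,0,0,19,-11,1],[0,0,0,0,15.5,-8.2,1],[0,0,0,0,0,0,1]]'; python3 -c "
from h import *
s=state();print(s['joints'].round(2),s['eef_pos'].round(1),s['tcp_rot'].round(3),s['ft_force'])
circ('cup','scene',(500,-1),80,28)
c=viewer.read_camera('scene');cv2.imwrite('pics/s2.png',cv2.resize(c['color'][110:310,110:430,::-1],(800,500),interpolation=3))"
```

```text
t: 4.1
eef_pos: [498.5, 14.7, 39.0]
tcp_rot: [-2.094, -0.001, -0.001]
ft_force: [-0.1, -0.2, -0.0]
opening: 1.001
[-0.58  0.84  1.91  0.85  1.29 -1.24] [498.5  14.7  39. ] [-2.094e+00 -1.000e-03 -1.000e-03] [-0.06247012 -0.19531193 -0.03232711]
cup scene 114 mec [4.986e+02 2.000e-01] 30.4 bbox [498.2  -1.9] [60. 56.] mean [ 5.005e+02 -2.000e-01] z 79.7
```

View pics/s2.png

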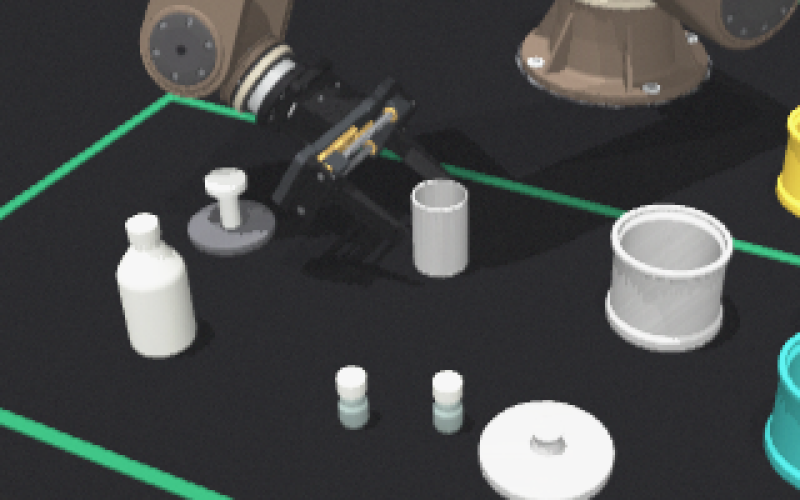

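```bash
python3 -c "
from h import *
c=viewer.read_camera('scene');P=pts(c)
M=R.from_euler('xyz',c['orientation']).as_matrix()
for p in [(546,15,39),(546,-1,48),(546,-50,70),(451,15,39),(498,-1,80),(498,15,39)]:
    q=M.T@(np.array(p)-c['position']);print(p,(q[:2]/q[2]*c['fx']+[c['cx'],c['cy']]).round())
m=(P[...,2]>12)&(P[...,0]>532)&(P[...,0]<570)&(P[...,1]>-120)&(P[...,1]<60)
q=P[m];print(len(q));
for y in range(-120,60,15):
    k=q[(q[:,1]>=y)&(q[:,1]<y+15)]
    if len(k):print(y,len(k),k.min(0).round(),k.max(0).round())
I=np.clip(c['color'][150:250,220:340,::-1].astype(float)*3,0,255).astype(np.uint8)
cv2.imwrite('pics/s3.png',cv2.resize(I,(720,600),interpolation=3))
"
```

```text
(546, 15, 39) [283. 213.]
(546, -1, 48) [277. 209.]
(546, -50, 70) [258. 196.]
(451, 15, 39) [300. 193.]
(498, -1, 80) [286. 188.]
(498, 15, 39) [292. 203.]
456
-120 10 [ 535. -108.  135.] [ 552. -105.  141.]
-105 48 [ 532. -105.  127.] [568. -95. 147.]
-90 89 [532. -90.  82.] [570. -75. 140.]
-75 112 [544. -75.  74.] [569. -60. 134.]
-60 71 [547. -60.  64.] [559. -45.  96.]
-45 65 [546. -45.  52.] [557. -30.  90.]
-30 56 [546. -30.  48.] [557. -16.  80.]
-15 5 [547. -14.  63.] [550. -11.  69.]
```

View pics/s3.png

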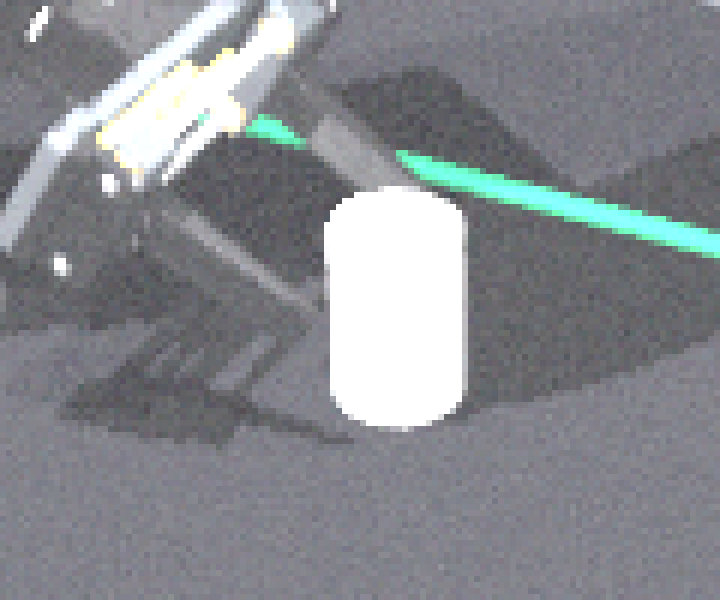

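The depth points put the real finger ends at about y = -15, z = 57. That is some 35 mm short of the reported TCP, along the tool axis. I'll advance by that amount, which clears the bench whichever figure is right, and check again.

```bash
python3 -m inch '[[0,0,0,0,10.5,-6,1],[0,0,0,0,10.5,-6,1],[0,0,0,0,10,-6,1],[0,0,0,0,0,0,1]]'; python3 -c "
from h import *
c=viewer.read_camera('scene');P=pts(c)
m=(P[...,2]>12)&(P[...,0]>537)&(P[...,0]<570)&(P[...,1]>-120)&(P[...,1]<60)
q=P[m];print(len(q));
for y in range(-60,60,10):
    k=q[(q[:,1]>=y)&(q[:,1]<y+10)]
    if len(k):print(y,len(k),k.min(0).round(),k.max(0).round())
I=np.clip(c['color'][150:250,220:340,::-1].astype(float)*2,0,255).astype(np.uint8)
cv2.imwrite('pics/s4.png',cv2.resize(I,(720,600),interpolation=3))
"
```

```text
t: 4.65
eef_pos: [498.2, 46.0, 20.8]
tcp_rot: [-2.093, -0.001, -0.001]
ft_force: [0.4, 0.4, 0.3]
opening: 1.001
438
-60 20 [550. -55.  65.] [570. -50. 120.]
-50 97 [537. -50.  59.] [570. -40. 119.]
-40 63 [546. -40.  56.] [568. -30. 114.]
-30 47 [546. -30.  49.] [560. -20.  79.]
-20 44 [546. -20.  43.] [558. -10.  72.]
-10 43 [546. -10.  39.] [557.  -0.  68.]
0 43 [546.   0.  31.] [557.  10.  63.]
10 27 [547.  10.  32.] [555.  20.  57.]
20 3 [547.  21.  47.] [550.  22.  50.]
```

View pics/s4.png

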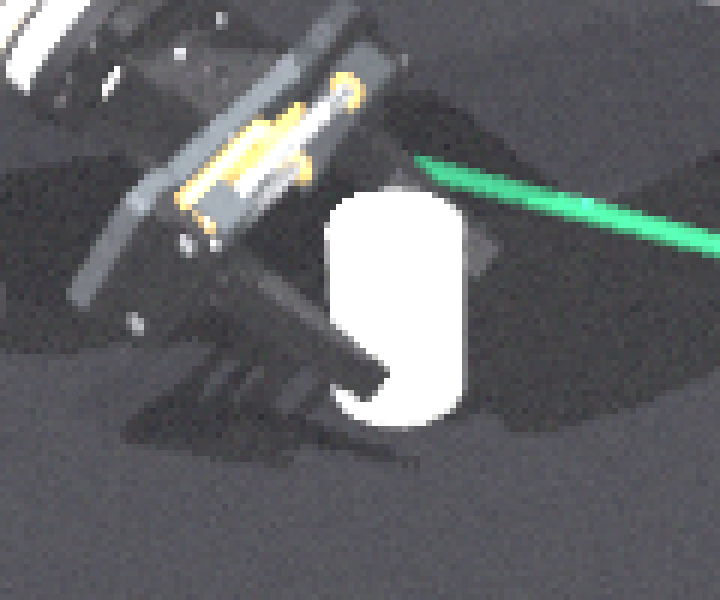

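The fingers now straddle the cup, with tips at about y = 15, z = 40 and the grasp point on the cup axis about 49 mm up. Closing.

```bash
python3 -m inch '[[0,0,0,0,0,0,-1],[0,0,0,0,0,0,-1],[0,0,0,0,0,0,-1],[0,0,0,0,0,0,-1],[0,0,0,0,0,0,-1],[0,0,0,0,0,0,-1],[0,0,0,0,0,0,-1],[0,0,0,0,0,0,-1]]' && python3 -m inch '[[0,0,0,0,0,4,-1],[0,0,0,0,0,8,-1],[0,0,0,0,0,8,-1],[0,0,0,0,0,0,-1]]'; python3 -c "
from h import *
s=state();print(s['ft_force'],s['joints'].round(2))
circ('cup','scene',(500,-1),100,28);circ('cup','top',(500,-1),100,28)"
```

```text
t: 5.5
eef_pos: [498.9, 44.4, 21.5]
tcp_rot: [-2.094, -0.003, -0.003]
ft_force: [-1.7, -0.6, 1.4]
opening: 0.592
t: 5.9
eef_pos: [499.2, 44.3, 42.5]
tcp_rot: [-2.095, -0.004, -0.003]
ft_force: [0.8, -0.3, -2.5]
opening: 0.591
[ 0.82877687 -0.25747463 -2.48380035] [-0.54  0.83  1.94  0.9   1.26 -1.24]
cup scene 123 mec [495.8  -3.6] 33.1 bbox [498.5  -1.2] [57. 56.] mean [500.6  -1.4] z 100.0
cup top 28 mec [500.5   4. ] 26.1 bbox [500.5   7.9] [49. 36.] mean [506.2  15.3] z 100.7
```

```bash
python3 -m inch '[[0,0,0,-4,10,30,-1],[0,0,0,-4,10,30,-1],[0,0,0,-4,10,30,-1],[0,0,0,-5,10,30,-1],[0,0,0,0,25,0,-1],[0,0,0,0,25,0,-1],[0,0,0,0,25,0,-1],[0,0,0,0,25,0,-1],[0,0,0,0,25,0,-1],[0,0,0,0,25,0,-1]]'; python3 -m inch '[[0,0,0,0,0,0,-1]]'; python3 -c "
from h import *
s=state();print(s['joints'].round(2))
circ('cup','scene',(482,190),219,28,6)"
```

```text
t: 7.0
eef_pos: [481.6, 235.4, 161.3]
tcp_rot: [-2.095, -0.002, -0.002]
ft_force: [1.0, 0.1, -3.0]
opening: 0.593
t: 7.1
eef_pos: [480.7, 236.6, 161.4]
tcp_rot: [-2.094, -0.002, 0.0]
ft_force: [-0.5, -0.2, -2.3]
opening: 0.589
[-0.2   0.56  2.07  1.14  1.21 -1.03]
cup scene 209 mec [484.5 188.1] 34.4 bbox [482.7 190.5] [64. 56.] mean [482.4 190.5] z 217.8
```

```bash
python3 -m inch '[[-6,0,0,1,-3,-10,-1],[-6,0,0,0,-3.6,-9.5,-1],[-6,0,0,0,-4,-9,-1],[-6,0,0,0,-4.5,-8.6,-1],[-6,0,0,0,-4.8,-8,-1],[-6,0,0,0,-5,-7.5,-1],[-6,0,0,0,-5.4,-7,-1],[-6,0,0,0,-5.6,-6.5,-1],[0,0,0,0,0,0,-1]]'; python3 -c "
from h import *
s=state();print(s['joints'].round(2),s['eef_pos'].round(1),s['tcp_rot'].round(3))
c=viewer.read_camera('scene');cv2.imwrite('pics/s5.png',cv2.resize(c['color'][90:270,280:480,::-1],(600,540),interpolation=3))"
```

```text
t: 8.05
eef_pos: [482.7, 198.8, 95.2]
tcp_rot: [-2.934, -0.003, 0.002]
ft_force: [0.2, -0.7, -1.8]
opening: 0.592
[ 0.14  0.44  1.96  0.31  0.73 -0.09] [482.7 198.8  95.2] [-2.934e+00 -3.000e-03  2.000e-03]
```

View pics/s5.png

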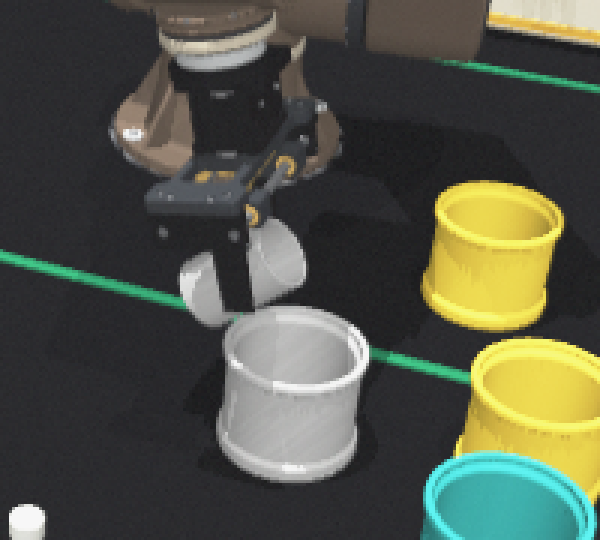

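```bash
python3 -m inch '[[-4,0,0,0,-2.8,-0.7,-1],[-4,0,0,0,-2.8,-0.4,-1],[-4,0,0,0,-2.8,-0.1,-1],[-4,0,0,0,-2.8,0.1,-1],[-4,0,0,0,-2.8,0.4,-1],[-4,0,0,0,-2.8,0.7,-1],[-4,0,0,0,-2.8,0.9,-1],[0,0,0,0,0,0,-1],[0,0,0,0,0,0,-1],[0,0,0,0,0,0,-1]]'; python3 -c "
from h import *
s=state();print(s['joints'].round(2))"
```

```text
t: 9.1
eef_pos: [482.7, 178.3, 96.1]
tcp_rot: [2.865, -0.002, 0.001]
ft_force: [-0.7, 0.1, -3.5]
opening: 0.588
[ 0.38  0.5   1.85 -0.33  0.92  0.59]
```

```bash
python3 -m inch '[[-4,0,0,0,-2.6,1.2,-1],[-4,0,0,0,-2.6,1.4,-1],[-4,0,0,0,-2.4,1.7,-1],[-4,0,0,0,-2.3,1.9,-1],[-4,0,0,0,-2.2,2.1,-1],[-4,0,0,0,-2,2.4,-1],[-4,0,0,0,-1.9,2.6,-1],[-4,0,0,0,-1.7,2.8,-1],[-4,0,0,0,-1.5,2.9,-1],[0,0,0,0,0,0,-1]]'; python3 -m inch '[[0,0,0,0,0,0,-1],[0,0,0,0,0,0,-1],[0,0,0,0,0,0,-1],[0,0,0,0,0,0,-1],[0,0,0,0,0,0,-1],[0,0,0,0,0,0,-1]]'; python3 -c "
from h import *
s=state();print(s['joints'].round(2),s['ft_force'])
c=viewer.read_camera('scene');cv2.imwrite('pics/s6.png',cv2.resize(c['color'][90:270,280:480,::-1],(600,540),interpolation=3))"
```

```text
t: 10.1
eef_pos: [482.5, 159.6, 114.2]
tcp_rot: [2.234, 0.002, 0.003]
ft_force: [-0.5, -0.6, -2.1]
opening: 0.591
t: 10.7
eef_pos: [482.9, 159.7, 115.4]
tcp_rot: [2.234, -0.001, 0.003]
ft_force: [-0.7, -0.9, -1.2]
opening: 0.593
[ 0.59  0.71  1.71 -0.73  1.39  0.98] [-0.66840204 -0.8940427  -1.20617561]
```

View pics/s6.png

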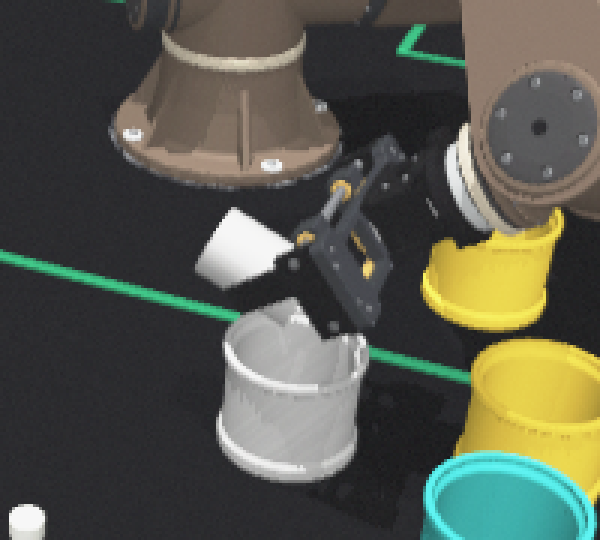

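```bash
python3 -m inch '[[-4,0,0,0,-2,3.5,-1],[-4,0,0,0,-2,3.5,-1],[0,0,0,0,0,0,-1],[0,0,0,0,0,4,-1],[0,0,0,0,0,-4,-1],[0,0,0,0,0,4,-1],[0,0,0,0,0,0,-1],[0,0,0,0,0,0,-1],[0,0,0,0,0,0,-1],[0,0,0,0,0,0,-1]]'
```

```text
t: 11.75
eef_pos: [482.9, 155.7, 126.3]
tcp_rot: [2.095, -0.001, 0.004]
ft_force: [0.0, -0.3, -2.1]
opening: 0.593
```

```bash
python3 -m inch '[[0,0,0,0,0,30,-1],[0,0,0,0,0,30,-1],[8,0,0,0,0,0,-1],[8,0,0,0,0,0,-1],[8,0,0,0,0,0,-1],[8,0,0,0,-10,0,-1],[8,0,0,0,-15,0,-1],[8,0,0,5,-20,0,-1],[8,0,0,5,-20,0,-1],[8,0,0,5,-20,0,-1]]'; python3 -m inch '[[8,0,0,5,-20,0,-1],[8,0,0,5,-20,0,-1],[8,0,0,5,-20,0,-1],[8,0,0,5,-20,0,-1],[8,0,0,5,-20,0,-1],[8,0,0,5,-20,0,-1],[8,0,0,5,-20,0,-1],[0,0,0,5,-20,0,-1],[0,0,0,5,-20,0,-1],[0,0,0,0,0,0,-1]]'; python3 -c "
from h import *
s=state();print(s['joints'].round(2),s['ft_force'])
c=viewer.read_camera('top');a=c['color'][170:260,210:300,::-1];b=c['color'][155:245,340:430,::-1]
cv2.imwrite('pics/t2.png',cv2.resize(np.hstack([a,b]),(800,400),interpolation=3))"
```

```text
t: 12.75
eef_pos: [498.4, 70.1, 187.4]
tcp_rot: [-3.067, -0.008, 0.001]
ft_force: [0.0, 0.2, -2.8]
opening: 0.589
t: 13.75
eef_pos: [543.3, -111.5, 185.4]
tcp_rot: [-2.095, -0.002, -0.004]
ft_force: [-1.1, 0.1, -1.6]
opening: 0.593
[-0.71  0.7   1.6   0.73  1.65 -0.97] [-1.10114013  0.08484643 -1.60090525]
```

View pics/t2.png

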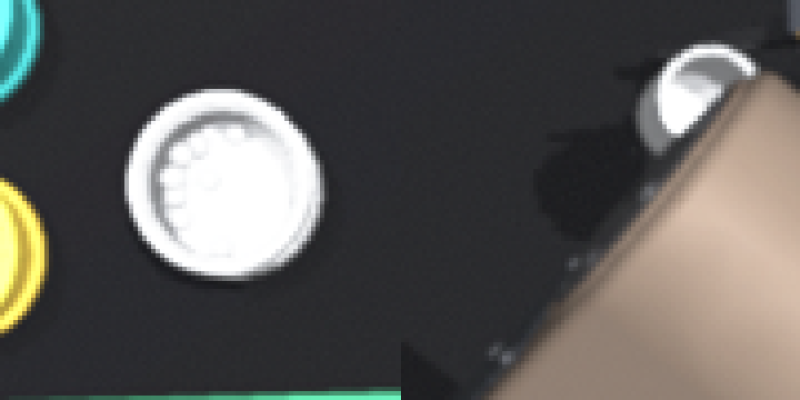

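```bash
python3 -m inch '[[0,0,0,1,-21,-8,-1],[0,0,0,1,-21,-8,-1],[0,0,0,1,-21,-8,-1],[0,0,0,0,0,-8,-1],[0,0,0,0,0,-8,-1],[0,0,0,0,0,-8,-1],[0,0,0,0,0,0,-1],[0,0,0,0,0,0,-1]]'; python3 -c "
from h import *
s=state();p=s['eef_pos'];print(p.round(1),s['joints'].round(2))
for cam in('scene','top'): circ('rim',cam,(p[0],p[1]-45.5),p[2]+57.5,28,5)
c=viewer.read_camera('scene');P=pts(c)
q=P[(P[...,2]>p[2]-10)&(P[...,2]<p[2]+45)&(np.hypot(P[...,0]-546,P[...,1]+220)<36)]
print('wall',len(q));
for lo in range(-20,60,10):
  k=P[(abs(P[...,2]-p[2]-lo)<5)&(np.hypot(P[...,0]-546,P[...,1]+220)<34)]
  if len(k)>6:
    f=least_squares(lambda v:np.hypot(k[:,0]-v[0],k[:,1]-v[1])-28,[546,-220],loss='soft_l1').x;print(lo,len(k),f.round(1))
c2=viewer.read_camera('top');P2=pts(c2)
k=P2[np.hypot(P2[...,0]-546,P2[...,1]+220)<20];print('top inside z-TCPz',np.percentile(k[:,2]-p[2],[0,5,25,50,75]).round(1))
cv2.imwrite('pics/s7.png',cv2.resize(c['color'][100:260,120:300,::-1],(720,600),interpolation=3))
"
```

```text
t: 14.6
eef_pos: [545.9, -171.6, 138.4]
tcp_rot: [-2.094, -0.003, -0.002]
ft_force: [-0.3, -0.7, -0.8]
opening: 0.591
[ 545.9 -171.6  138.4] [-0.77  0.81  1.51  0.68  1.67 -1.02]
rim scene 152 mec [ 548.6 -220.8] 33.4 bbox [ 545.5 -216.3] [60. 58.] mean [ 547.9 -216.5] z 195.3
rim top 42 mec [ 553.1 -216.3] 32.0 bbox [ 555.9 -214.4] [48. 52.] mean [ 560.  -208.3] z 195.9
wall 497
-20 37 [ 544.6 -218.1]
-10 83 [ 545.1 -218.2]
0 84 [ 545.1 -218.4]
10 66 [ 545.7 -218.6]
20 66 [ 547.6 -218.8]
30 68 [ 545.9 -218.5]
40 130 [ 547. -218.]
50 173 [ 546.9 -217. ]
top inside z-TCPz [-135.3 -132.1 -128.   -18.6  -14.5]
```

View pics/s7.png

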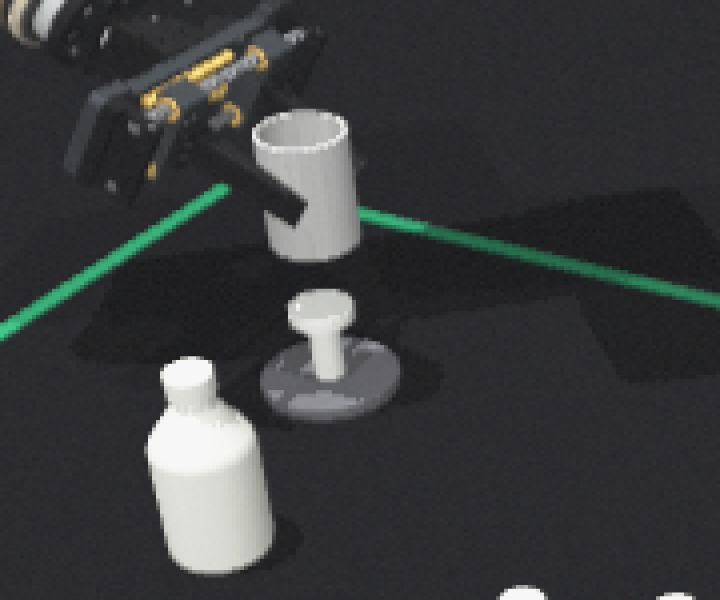

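```bash
python3 -m inch '[[0,0,0,1.6,-2.8,-10,-1],[0,0,0,0,0,-12,-1],[0,0,0,0,0,-12,-1],[0,0,0,0,0,-8,-1],[0,0,0,0,0,-4,-1],[0,0,0,0,0,0,-1],[0,0,0,0,0,0,-1]]'; python3 -c "
from h import *
s=state();p=s['eef_pos'];print(p.round(1))
c=viewer.read_camera('scene');P=pts(c)
for lo in range(-20,60,10):
  k=P[(abs(P[...,2]-p[2]-lo)<5)&(np.hypot(P[...,0]-546,P[...,1]+220)<32)&(P[...,1]>-222)]
  if len(k)>6:
    f=least_squares(lambda v:np.hypot(k[:,0]-v[0],k[:,1]-v[1])-28,[546,-220],loss='soft_l1').x;print(lo,len(k),f.round(1))
"
```

```text
t: 15.5
eef_pos: [547.6, -175.1, 92.4]
tcp_rot: [-2.094, -0.003, -0.003]
ft_force: [-0.2, 0.1, -1.5]
opening: 0.589
[ 547.6 -175.1   92.4]
-20 34 [ 546.5 -222. ]
-10 61 [ 546.4 -221.2]
0 66 [ 547.  -221.8]
10 50 [ 546.1 -221.7]
20 48 [ 546.1 -221.3]
30 63 [ 545.9 -221.4]
40 72 [ 546.8 -221.6]
50 85 [ 547.7 -222.2]
```

```bash
python3 -m inch '[[0,0,0,0.7,0.8,-2,-1],[0,0,0,0,0,-1,-1],[0,0,0,0,0,-1,-1],[0,0,0,0,0,0,-1]]'; python3 -m inch '[[0,0,0,0,0,-0.7,-1],[0,0,0,0,0,0,-1]]'
```

```text
t: 15.95
eef_pos: [548.2, -174.2, 88.2]
tcp_rot: [-2.094, -0.003, -0.003]
ft_force: [-0.1, 0.9, -1.2]
opening: 0.589
t: 16.15
eef_pos: [548.2, -174.2, 87.5]
tcp_rot: [-2.094, -0.003, -0.003]
ft_force: [-0.4, -0.7, -0.9]
opening: 0.589
```

```bash
python3 -m inch '[[0,0,0,0,0,-0.6,-1],[0,0,0,0,0,0,-1]]'; python3 -m inch '[[0,0,0,0,0,-0.6,-1],[0,0,0,0,0,0,-1]]';python3 -m inch '[[0,0,0,0,0,-0.6,-1],[0,0,0,0,0,0,-1]]'
```

```text
t: 16.35
eef_pos: [548.2, -174.2, 86.9]
tcp_rot: [-2.094, -0.003, -0.003]
ft_force: [-0.2, -0.6, -2.3]
opening: 0.591
t: 16.55
eef_pos: [548.3, -174.3, 86.6]
tcp_rot: [-2.094, -0.003, -0.003]
ft_force: [0.0, -0.7, 0.4]
opening: 0.589
t: 16.75
eef_pos: [548.3, -174.2, 86.5]
tcp_rot: [-2.094, -0.003, -0.002]
ft_force: [-1.3, -0.0, 5.2]
opening: 0.593
```

```bash
python3 -m inch '[[0,0,0,0,0,0.3,0.2],[0,0,0,0,0,0,0.3],[0,0,0,0,0,0,0.4],[0,0,0,0,0,0,0.6],[0,0,0,0,0,0,0.8],[0,0,0,0,0,0,1],[0,0,0,0,0,0,1],[0,0,0,0,0,0,1]]'; python3 -m inch '[[0,0,0,0,-5,3,1],[0,0,0,0,-14,8,1],[0,0,0,0,-21,12,1],[0,0,0,0,-21,12,1],[0,0,0,0,-21,12,1],[0,0,0,0,-21,12,1],[0,0,0,0,-21,12,1],[0,0,0,0,-21,12,1],[0,0,0,0,0,0,1]]'; python3 -c "
from h import *
for cam in('scene','top'): circ('rim',cam,(547,-220),145,28,5)
for cam in('scene','top'):
  c=viewer.read_camera(cam);P=pts(c)
  k=P[np.hypot(P[...,0]-547,P[...,1]+220)<20];print(cam,'z',np.percentile(k[:,2],[5,25,50,75]).round(1))
  for n in('ball0','jar_lid','vial0','bottle'):
    for r in regions_of(n,cam):
      m=r['pixels']&(c['depth']>0)
      if m.sum()>3: print(cam,n,round(r['score'],2),P[m].mean(0).round())
  if cam=='scene':
    cv2.imwrite('pics/s8.png',cv2.resize(c['color'][100:350,120:460,::-1],(800,588),interpolation=3))
"
```

```text
t: 17.55
eef_pos: [548.2, -174.3, 86.0]
tcp_rot: [-2.094, -0.003, -0.003]
ft_force: [0.6, -0.1, -0.3]
opening: 0.993
t: 18.45
eef_pos: [548.0, -322.7, 170.7]
tcp_rot: [-2.098, -0.005, -0.005]
ft_force: [-0.4, -0.0, 0.2]
opening: 1.002
rim scene 125 mec [ 547.5 -220.4] 30.6 bbox [ 548.2 -219.7] [56. 58.] mean [ 549.7 -218.4] z 143.8
rim top 82 mec [ 547.5 -218.8] 28.6 bbox [ 548.1 -219.1] [54. 54.] mean [ 548.3 -219.9] z 144.5
scene z [-753.1 -746.9   11.2   27.6]
scene ball0 0.55 [710. 114.  34.]
scene jar_lid 0.83 [712. 205.  15.]
scene vial0 0.79 [739.  41.  34.]
scene vial0 0.63 [709. 114.  33.]
scene bottle 0.81 [ 729. -166.   67.]
top z [10.3 68.9 71.7 73.3]
top jar_lid 0.89 [702. 202.  14.]
top vial0 0.61 [700. 111.  46.]
top bottle 0.67 [ 707. -170.   85.]
top bottle 0.19 [702. 202.  15.]
```

View pics/s8.png

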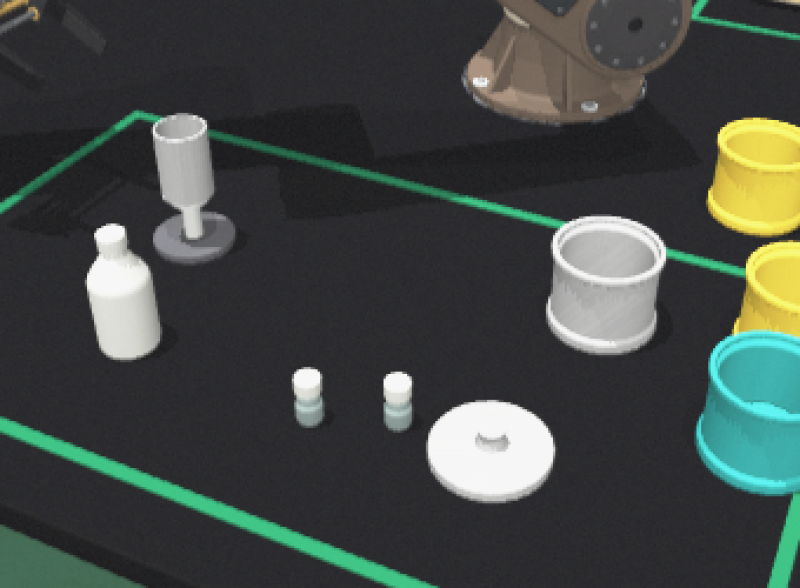

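```bash
python3 -c "
from h import *
c=viewer.read_camera('top');P=pts(c)
known=[(482,230,70),(593,415,75),(207,329,75),(441,413,75),(547,-220,58),(705,203,68),(733,38,24),(702,112,24),(716,-177,50)]
for cam in('top','scene'):
  c=viewer.read_camera(cam);P=pts(c);m=(P[...,2]>8)&(P[...,2]<40)&(P[...,0]>250)&(P[...,0]<1000)&(abs(P[...,1])<450)
  for x,y,r in known: m&=np.hypot(P[...,0]-x,P[...,1]-y)>r
  n,l,s,ce=cv2.connectedComponentsWithStats(m.astype(np.uint8))
  for i in range(1,n):
    if s[i,4]>4: print(cam,s[i,4],ce[i].round(),P[l==i].mean(0).round())
c=viewer.read_camera('top');P=pts(c)
m=(np.hypot(P[...,0]-482,P[...,1]-230)<44);print('jar z',np.percentile(P[m][:,2],[5,25,50,75,90]).round(1),'px>16:',(m&(P[...,2]>16)&(P[...,2]<32)).sum())
"; python3 -c "
from h import ticket;print(ticket.job_done())"
```

```text
jar z [ 6.1  9.4 11.8 17.2 27.8] px>16: 151
the job is handed in; nothing more can be done
None
```

The eight balls were poured into the steel jar, and the empty cup now stands upright on the stand, released, with the gripper well clear. The job was handed in at about 19 s on the robot's clock, and no verdict came back.

- **Pour:** I gripped the cup from the side, tilted it to about 120° over the jar and saw nothing spill. Balls show in the jar in the overhead picture. I could make out about seven or eight and did not get a firm count of eight.
- **Spill check:** A depth check of the bench from both cameras found no stray balls. The depth readings show the cup's bare floor.
- **Cup on stand:** The cup is upright, with its centre within about 2 mm of the stand's centre. The scene camera shows almost no offset and the top camera about 2 mm.
- **Bystanders:** I kept the arm away from the lid, the two vials and the bottle. The last views show them standing where they were. The detector missed one vial in the final top view, but the scene camera found both.
- **Disagreement:** The reported tool tip was about 36 mm beyond the real finger ends along the tool. I saw this in the depth images before gripping and corrected for it in every move.
- **False report:** The ball detector's only hit in the final pictures was one of the vials.

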